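Run the plaque plank out to the T-square and hold it

TASK

Get the clay plaque out over the platform's edge so its rim can be painted. First lay the T-square flat on the bench with its head flush against the platform's outer face, beside the plank (not under it) and blade pointing straight out, and let go of it; then take the plank by its grip bar and slide it straight out along the platform, without lifting it or letting it tip, until its outer end is level with the tip of the blade. Out there the plank would tip over, so finish while still holding it flat on the platform; leave the tin, the jar and the disc alone.

Things in the scene. Friction and masses are not known exactly. Their poses are not given: they have to be found in the camera images.
- platform: low wooden platform fixed to the bench, 220 (x) x 260 (y) x 40 mm high, flat top and flat upright sides. Origin: centre of its underside, on the bench. Its own -y is 'outward'; its outer face is the upright face at own y = -130 mm. The plank lies along y on its -x half; the +x half of the outer face is free for the T-square.
- platform_edge (a point): middle of the top edge of the platform's outer face, 40 mm above the bench; same axes as the platform.
- plank: loose pale plank, 60 (x) x 300 (y) x 14 mm thick, on the platform along its y (up to 0.06 rad askew); outer end at own y = -150 mm, starting 5 to 35 mm past the outer face. Origin: centre of underside. Fastened on top: clay plaque (90 mm across, 16 mm thick, centre y = -100 mm) and a grip bar. 0.3 to 0.6 kg; balance point about 110 mm from the outer end: with more overhang it tips unless held.
- plank_grip (a point): centre of the plank's grip bar, 39 mm above the plank's underside (79 mm above the bench at the start), at plank x = 0, y = +95 mm. The bar is 24 mm wide (x), 90 mm long (y), 50 mm high; its top is 64 mm above the plank's underside. Axes as the plank.
- plank_end (a point): middle of the plank's outer end face (plank y = -150 mm), 7 mm above its underside. Axes as the plank.
- tsquare: loose T-square lying flat on the bench, 0.13 kg: wooden head 90 (x) x 20 (y) x 24 mm high across the end of an aluminium blade 24 mm wide (x), 140 mm long (y), 18 mm high. From the head's flat outer (flush) face to the blade's tip: 160 mm, the overhang wanted. Origin: on its underside, 65 mm from the flush face. Own +y points from blade tip to head.
- tsquare_grip (a point): point of the T-square's blade to grip, across its 24 mm width (x), 9 mm above the underside, mid-width, 65 mm from the flush face and 45 mm from the near side of the head. Axes as the T-square.
- tsquare_face (a point): middle of the flush face of the head (T-square y = +65 mm), 12 mm above the underside. Laid correctly it touches the platform's outer face with its +y along the platform's +y.
- tsquare_tip (a point): middle of the tip of the blade (T-square y = -95 mm), 9 mm above the underside.
- tin: paint tin, 72 mm across, 75 mm high, standing on the bench beyond the work; bystander. Origin: centre of its underside.
- jar: small amber glass jar, 54 mm across, 70 mm high, standing on the bench beyond the work; bystander. Origin: centre of its underside.
- disc: painted disc, 110 mm across, 12 mm thick, lying on the bench near the robot; bystander. Origin: centre of its underside.
Not all that is in view belongs to the job. Of the things like the tsquare, leave any that is black or yellow; of the rest the larger one is meant.

How it is judged (in metres and radians):
On the way, in this order (a step that is already met when the one before it is completed fails the run):
1. the T-square lies flush against the platform's outer face beside the plank, let go (y of tsquare_face in the frame of platform between -0.134 and -0.127 m and angle between the y axis of tsquare_face and the y axis of platform, either way round below 0.04 rad and x of tsquare_face in the frame of platform between 0 and 0.075 m and height (world z) of tsquare_grip below 0.014 m and angle between tsquare_grip's own z axis and vertical below 0.05 rad and contact force between the fingers and tsquare below 0.05 N), for 0.2 s.
2. the plank's outer end is level with the blade's tip and the plank is held flat (y of plank_end in the frame of platform between -0.296 and -0.284 m and y of plank_end in the frame of tsquare_tip between -0.008 and 0.008 m and angle between the y axis of plank and the y axis of platform, either way round below 0.08 rad and angle between plank's own z axis and vertical below 0.05 rad and x of plank_grip in the frame of platform between -0.09 and -0.03 m and height (world z) of plank_grip below 0.087 m and contact force between the fingers and plank above 0.5 N and contact force between plank and platform above 0.2 N and contact force between plank and tsquare below 0.05 N and linear speed of plank below 0.02 m/s), for 0.2 s.
At the end, for the whole second after the job is handed in: T-square flat, let go, head flush (4 mm, 0.04 rad) on the free half of the outer face; plank flat (0.05 rad), straight (0.08 rad), at rest on the platform and held by the fingers, its end 160 mm out (within 6 mm), level with the blade tip (8 mm), not touching the T-square (all of step 1 and all of step 2); the arm keeps its last pose, push and grip.
It fails at once if the plank is lifted off the platform or tips (angle between plank's own z axis and vertical above 0.15 rad or height (world z) of plank_grip above 0.102 m).
It fails at once if the tin, jar or disc is disturbed (distance of any of tin, jar, disc from where it was at the start of the episode above 0.03 m).
It also fails if it takes over 50 s, if anything falls off the work surface, if the arm or the gripper's body presses on something with over 40 N, if the wrist force passes 120 N, or if a joint passes its speed limit or range.

ROBOT

A 7-joint arm with a two-finger parallel gripper is mounted at the origin on the work surface. World frame = base frame: x ahead of the robot, y to its left, z up, the work surface at z = 0. Lengths are in mm, angles in rad, forces in N, time in s.
With the tool pointing down it reaches from about 400 to 875 mm from the base axis. Payload 4.4 kg.
Tool frame: the origin (TCP) lies midway between the tips of the shut fingers; the grasp point (between the pads) lies 19 mm behind it; z points along the fingers, y is the line along which they close (so a half turn about z gives the same grasp; the last joint's range is limited). The gripper opens to 85 mm and grips with 20 to 120 N. Pads are 22 mm wide; open, the fingers measure 114 mm over their backs; the gripper's body (76 mm by 85 mm) begins 54 mm behind the grasp point. The pads swing forward as they close: fully open they stand 13 mm farther back than shut.
Start: joints at [1.184, 0.628, 0.038, 1.517, -0.027, 0.996, -0.02], TCP at [204.99, -616.844, 231.313] pointing down, gripper open.
Joint ranges: [-3.06, 3.06], [-0.37, 2.12], [-1.25, 1.32], [0.18, 2.47], [-1.1, 4.24], [0.23, 1.98], [-2.94, 2.94]. Speed limits (rad/s): [2.57, 2.57, 3.14, 3.14, 3.14, 3.14, 3.14].

INTERFACE

Orientations are given as a unit quaternion [x, y, z, w].
In Python, from plant import * gives the robot as it stands.
- The arm moves only by the tool play_rows, never from a script. Its argument "series" is a list that holds one entry, the list of rows, each a list of 6 numbers: the shift along the tool's x, y, z scaled (see below), then the turn, a rotation vector about the tool's x, y, z scaled (see below). A call has 1 to 20 rows; each row is the pose to reach, as a shift and turn from the pose commanded when the call began, along the tool's axes at that moment, turning the shorter way round; what a row does not reach only later rows make up. The controller multiplies each number of a shift by 120 mm and each number of a turn by pi rad. A row lasts 1/10 s, in which the tool goes at most 50 mm and 8.59 degrees, less where a joint would pass 70% of its speed; a pose out of reach is approached as far as the arm can. A call with a number of a shift or a turn outside -1 to 1 is refused whole. A call with a gripper value outside its range is refused whole. "hand" is the opening, from 0 (shut) to 1 (fully open), set as the call begins (left out, the last holds). The fingers move at their own pace and stop on an object; "force" is the grip in N (left out, the last holds). Time passes only in rows, so rows that repeat a pose let the fingers close. It gives the time, the measured TCP pose, the force, the opening and the grip force at its end, in the units of the state.
- observe(): the state, without advancing time (a new reading comes with each control period).
- snapshot(name): name is "scene" or "top"; returns the picture (400x640x3 uint8, red, green, blue); there is no depth.
- get_calibration(name): a dict with "K" (3x3 intrinsics, pixels), "dist" ([k1, k2, p1, p2, k3] as OpenCV has them; the pictures are not rectified), "pose" (4x4, takes a point from camera to world coordinates). Camera axes: x right, y down, z forward; pixel columns grow to the right and rows downward; lengths in mm; the calibration is good to about 2 mm. A picture is of the moment at which its call begins. get_calibration takes no time and is no camera call.
- finish_job(): hands the job in; it is judged then, once.
The state is a dict: "time": time; "joint_positions": joint angles; "qd": joint speeds; "tau": joint torques, N m; "ee_pos": TCP position; "tool_rot": TCP orientation; "ft_force": force on the tool from outside, world axes, zero at the start; "torque": the same for the moment, N m; "grip_width": opening from 0.0 (shut) to 1.0 (fully open); "finger_force": force on a finger pad.
Only numpy, scipy, OpenCV 4.12 (cv2) and the standard library are available. Lean on these libraries where they do the work, as an engineer would, in place of code of your own. Each camera call takes 0.05 s, during which the arm holds its last target. There are 200 camera calls.

## Working session

There is one attempt and no reset: what is moved stays moved. The work goes in short steps, Python scripts to look and compute and a tool call to move; the robot and the scene stay as the last step left them, time stands still between calls to the robot, and variables do not carry over. Pictures are saved under pics/ and viewed, at most 10 in all, crops included, and the job is handed in when it is done.

Besides the shell and the picture viewer there is one more tool, called after "Emit:" by a JSON object that holds its "fn" and its "kwargs", one argument or row to a line. play_rows: Moves the arm, as the interface text tells. Shifts and turns lie within -1 to 1; 1 stands for 120 mm of shift or pi rad of turn. Its arguments: {"type":"object","properties":{"series":{"type":"array","items":{"type":"array","items":{"type":"array","items":{"type":"number"}}}},"hand":{"type":"number"},"force":{"type":"number"}},"required":["series"]}

```bash
mkdir -p pics; python3 - <<'E'
from plant import *
import cv2
for n in ("scene","top"):
    im=snapshot(n); cv2.imwrite(f"pics/{n}0.png",im[:,:,::-1])
    c=get_calibration(n); print(n,c["K"],c["dist"],c["pose"])
print(observe())
E
```

```text
scene [[380.90462795   0.         313.92848428]
 [  0.         380.90462795 195.86859224]
 [  0.           0.           1.        ]] [0.01600762 0.         0.         0.         0.        ] [[-4.09655268e-01  5.48727802e-01 -7.28752606e-01  1.44600187e+03]
 [ 9.12237896e-01  2.44539211e-01 -3.28667911e-01  2.64712408e+02]
 [-2.14063277e-03 -7.99436285e-01 -6.00747071e-01  8.41495393e+02]
 [ 0.00000000e+00  0.00000000e+00  0.00000000e+00  1.00000000e+00]]
top [[492.41132616   0.         325.55524403]
 [  0.         492.41132616 199.89592191]
 [  0.           0.           1.        ]] [-0.07057792  0.          0.          0.          0.        ] [[ 7.43234858e-02 -9.72723730e-01  2.19737491e-01  1.87705566e+02]
 [-9.97234185e-01 -7.24980507e-02  1.63711094e-02 -1.53134502e+02]
 [ 5.97318728e-06 -2.20346496e-01 -9.75421663e-01  1.60022351e+03]
 [ 0.00000000e+00  0.00000000e+00  0.00000000e+00  1.00000000e+00]]
{'time': 0.1, 'joint_positions': array([ 1.18418409,  0.62926914,  0.03846813,  1.51827249, -0.02699275,
        0.99634665, -0.02002991]), 'qd': array([-0.00040711, -0.00299992,  0.00088629, -0.00293637,  0.00048589,
       -0.00119683,  0.00049686]), 'tau': array([ 2.83931535e-03, -5.64536119e+01,  1.23073764e+00, -1.93975604e+01,
        1.14836570e-02,  5.36205713e-03,  1.30017060e-05]), 'ee_pos': array([ 204.79974019, -616.28137601,  230.47001871]), 'tool_rot': array([ 9.87165701e-01,  1.59696865e-01, -1.61225773e-04, -8.73750082e-04]), 'ft_force': array([ 0.04015676, -0.36459958,  0.53016346]), 'torque': array([ 0.01771766, -0.00560065,  0.05729245]), 'finger_force': 0.0, 'grip_width': 1.0012119118616551}
```

View pics/scene0.png

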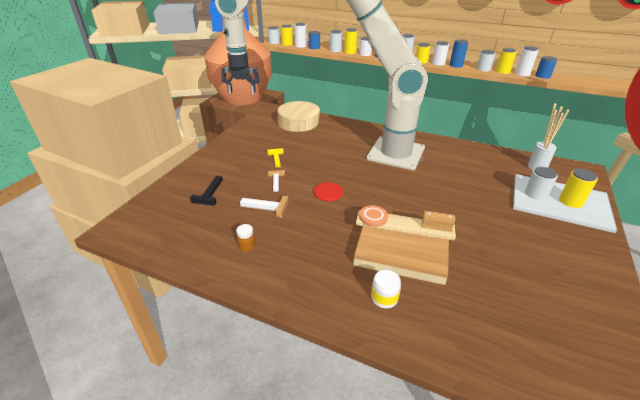

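View pics/top0.png

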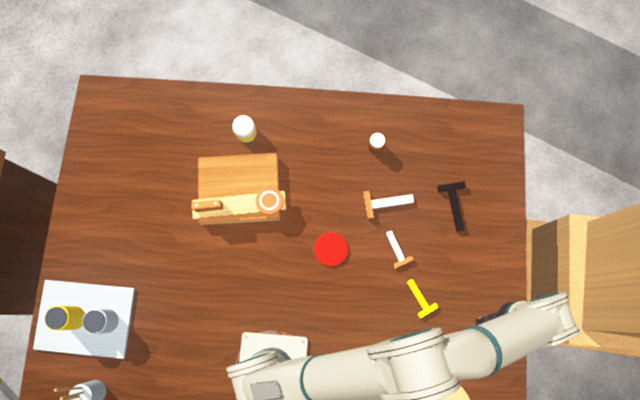

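Candidates for the T-square, top-view pixels: black (453,205), yellow (422,297), small white/wood (399,250), large white/wood (390,202). By the description it is the large white/wood one, at scene pixel (265,205). I'll check that choice in close crops.

```bash
python3 - <<'E'
import cv2
a=cv2.imread("pics/top0.png")[140:280,180:440]; b=cv2.imread("pics/scene0.png")[160:300,230:470]
cv2.imwrite("pics/topc.png",cv2.resize(a,None,fx=3,fy=3,interpolation=cv2.INTER_CUBIC))
cv2.imwrite("pics/scenec.png",cv2.resize(b,None,fx=3.3,fy=3.3,interpolation=cv2.INTER_CUBIC))
E
```

```text
(no output)
```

View pics/topc.png

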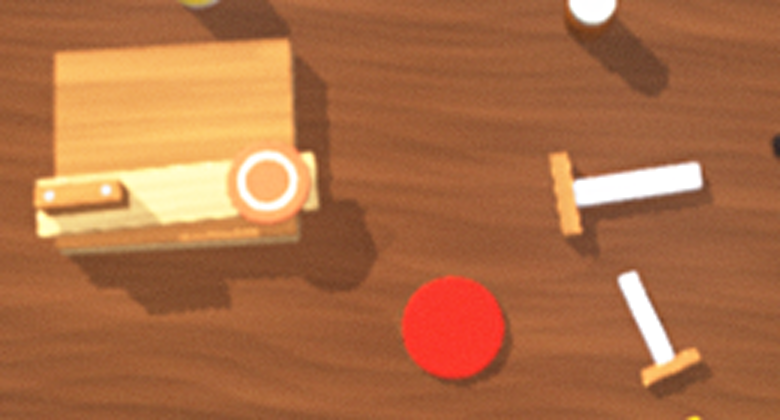

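View pics/scenec.png

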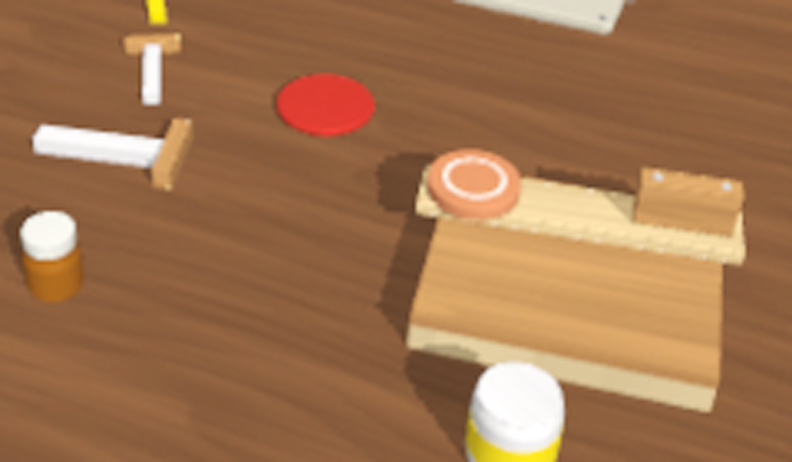

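The large white/wood T-square is at top-crop (635,185), with its head to the left, towards the platform. The plank has its grip bar on the left at (80,194), with screws at (49,195) and (107,190). The outer face is the right edge, x≈293 in the crop.

```bash
cat > h.py <<'E'
import numpy as np, cv2
from plant import *
C={n:get_calibration(n) for n in("scene","top")}
def ray(n,uv):
    c=C[n]; p=cv2.undistortPoints(np.array([[uv]],float),c["K"],np.array(c["dist"],float))[0,0]
    P=np.array(c["pose"]); d=P[:3,:3]@[p[0],p[1],1]; return P[:3,3],d/np.linalg.norm(d)
def onz(n,uv,z):
    o,d=ray(n,uv); return o+d*(z-o[2])/d[2]
def tri(t,s):
    (o1,d1),(o2,d2)=ray("top",t),ray("scene",s)
    k=np.linalg.lstsq(np.c_[d1,-d2],o2-o1,rcond=None)[0]
    a,b=o1+k[0]*d1,o2+k[1]*d2; return (a+b)/2,np.linalg.norm(a-b)
T=lambda x,y:((x+.5)/3-.5+180,(y+.5)/3-.5+140)
S=lambda x,y:((x+.5)/3.3-.5+230,(y+.5)/3.3-.5+160)
E
python3 - <<'E'
from h import *
np.set_printoptions(precision=1,suppress=True)
for n,t,s in [("screwL",(49,195),(727,187)),("screwR",(107,190),(657,176)),("plat far-right",(291,40),(411,325)),("plat far-left",(56,52),(716,377)),
  ("plaque c",(268,181),(474,178)),("bladetip ctr",(701,177),(35,133)),("bladetip far corner",(701,189-25),(35,148)),("head near-end outer",(566,234),(184,121)),("head far outer",(552,154),(155,183))]:
    print(n,*tri(T(*t),S(*s)))
for n,p,z in [("pl near-right",(298,238),40),("pl FR",(291,40),40),("pl FL",(56,52),40),("plank far-right",(316,153),54),("plank near-right",(318,208),54),("plank near-left",(38,236),54),("tin",(0,0),0)]:
    print(n,onz("top",T(*p),z))
im=cv2.imread("pics/top0.png"); 
def fit(m,lo,hi,n,z):
    for c in cv2.findContours(m,cv2.RETR_EXTERNAL,cv2.CHAIN_APPROX_NONE)[0]:
        if lo<cv2.contourArea(c)<hi:
            r=cv2.minAreaRect(c); b=cv2.boxPoints(r); print(n,r); print(np.array([onz("top",q,z) for q in b]))
hsv=cv2.cvtColor(im,cv2.COLOR_BGR2HSV)
w=cv2.inRange(hsv,(0,0,190),(180,50,255)); w[:, :350]=0; w[:,430:]=0; w[:180]=0;w[225:]=0
fit(w,100,1500,"blade",18)
o=cv2.inRange(hsv,(8,110,170),(25,255,255)); o[:, :350]=0; o[:,385:]=0;o[:185]=0;o[225:]=0
fit(o,50,800,"head",24)
E
```

```text
screwL [479.3 275.  104.4] 1.3226399545948007
screwR [489.1 214.6 104.5] 0.5725571657007132
plat far-right [689.3  49.8  29.7] 3.1222270223540325
plat far-left [653.1 305.2  42.7] 1.1646614967627644
plaque c [518.7  52.6  69.8] 0.5164278565673207
bladetip ctr [ 571.2 -416.9   14.1] 1.836059345335754
bladetip far corner [ 585.8 -413.8    6. ] 6.953465847726097
head near-end outer [ 495.5 -272.7   22.2] 5.590993897062451
head far outer [ 587.9 -255.6   10.7] 11.073688273480084
pl near-right [465.1  18.   40. ]
pl FR [686.5  47.   40. ]
pl FL [653.8 306.6  40. ]
plank far-right [556.8   5.9  54. ]
plank near-right [496.7  -1.8  54. ]
plank near-left [443.8 294.7  54. ]
tin [723.3 391.8   0. ]
blade ((392.1393737792969, 200.92910766601562), (8.90042781829834, 42.42536926269531), 81.46923065185547)
[[ 555.9 -274.3   18. ]
 [ 587.6 -411.9   18. ]
 [ 558.1 -417.3   18. ]
 [ 526.6 -280.2   18. ]]
head ((367.8338317871094, 203.9473114013672), (28.12525177001953, 7.694154262542725), 81.02737426757812)
[[ 582.8 -243.7   24. ]
 [ 588.8 -268.5   24. ]
 [ 496.7 -287.8   24. ]
 [ 490.9 -263.3   24. ]]
```

Emit:
{"fn": "play_rows", "kwargs": {
  "series": [
    [[0.44, -0.18, 0.1, 0, 0, 0], [0.883, -0.358, 0.23, 0, 0, 0], [0.883, -0.358, 0.23, 0, 0, 0], [0.883, -0.358, 0.23, 0, 0, 0]]
  ],
  "hand": 1
}}

```text
time: 0.5
ee_pos: [295.5, -539.1, 202.5]
tool_rot: [0.987, 0.163, 0.001, -0.002]
ft_force: [-0.7, -0.5, 0.6]
grip_width: 0.996
finger_force: 0.0
```

Emit:
{"fn": "play_rows", "kwargs": {
  "series": [
    [[0.44, -0.18, 0.1, 0, 0, 0], [0.883, -0.358, 0.23, 0, 0, 0], [0.883, -0.358, 0.23, 0, 0, 0], [0.883, -0.358, 0.23, 0, 0, 0]]
  ]
}}

```text
time: 0.9
ee_pos: [380.9, -466.6, 175.4]
tool_rot: [0.987, 0.162, 0.0, -0.001]
ft_force: [0.2, -0.3, -0.4]
grip_width: 0.999
finger_force: 0.0
```

Emit:
{"fn": "play_rows", "kwargs": {
  "series": [
    [[0.44, -0.18, 0.1, 0, 0, 0], [0.883, -0.358, 0.23, 0, 0, 0], [0.883, -0.358, 0.23, 0, 0, 0], [0.883, -0.358, 0.23, 0, 0, 0]]
  ]
}}

```text
time: 1.3
ee_pos: [467.1, -393.6, 148.0]
tool_rot: [0.987, 0.161, -0.0, -0.0]
ft_force: [-0.5, -0.5, -0.2]
grip_width: 0.998
finger_force: 0.0
```

Emit:
{"fn": "play_rows", "kwargs": {
  "series": [
    [[0.2, -0.08, 0.05, 0, 0, -0.045], [0.4, -0.16, 0.1, 0, 0, -0.09], [0.6, -0.25, 0.15, 0, 0, -0.135], [0.883, -0.358, 0.23, 0, 0, -0.18], [0.883, -0.358, 0.23, 0, 0, -0.225], [0.883, -0.358, 0.23, 0, 0, -0.27], [0.883, -0.358, 0.23, 0, 0, -0.315], [0.883, -0.358, 0.23, 0, 0, -0.36], [0.883, -0.358, 0.23, 0, 0, -0.405], [0.883, -0.358, 0.23, 0, 0, -0.45], [0.883, -0.358, 0.23, 0, 0, -0.468], [0.883, -0.358, 0.23, 0, 0, -0.468], [0.883, -0.358, 0.23, 0, 0, -0.468]]
  ]
}}

```text
time: 2.6
ee_pos: [551.4, -323.5, 121.2]
tool_rot: [0.627, 0.779, -0.001, 0.0]
ft_force: [-0.3, -0.3, 0.4]
grip_width: 1.001
finger_force: 0.0
```

```bash
cat >> h.py <<'E'
from scipy.spatial.transform import Rotation as R
def st():
    s=observe(); r=R.from_quat(s["tool_rot"]); M=r.as_matrix()
    th=np.arctan2(M[1,0],M[0,0]); print("t",round(s["time"],2),"pos",s["ee_pos"].round(1),"th",round(th,4),"z",M[:,2].round(3),"F",s["ft_force"].round(1),"w",round(s["grip_width"],3),"ff",round(s["finger_force"],1),"j",s["joint_positions"].round(2))
    return s["ee_pos"],M,th
def go(target,theta):
    p,M,th=st(); d=M.T@(np.array(target)-p)/120; print("shift",d.round(3),"turn z",round((th-theta)/np.pi,4))
E
python3 - <<'E'
from h import *
go([553,-320,60],1.79)
cv2.imwrite("pics/top1.png",cv2.resize(snapshot("top")[150:270,320:480,::-1],None,fx=4,fy=4,interpolation=cv2.INTER_CUBIC))
E
```

```text
t 2.6 pos [ 551.4 -323.5  121.2] th 1.7857 z [-0.001 -0.002 -1.   ] F [-0.3 -0.3  0.4] w 1.001 ff 0.0 j [ 0.69  0.76 -0.35  1.64  0.34  0.8   0.41]
shift [0.026 0.02  0.51 ] turn z -0.0014
```

Emit:
{"fn": "play_rows", "kwargs": {
  "series": [
    [[0.026, 0.02, 0.25, 0, 0, -0.001], [0.026, 0.02, 0.5, 0, 0, -0.001], [0.026, 0.02, 0.75, 0, 0, -0.001], [0.026, 0.02, 0.9, 0, 0, -0.001], [0.026, 0.02, 0.975, 0, 0, -0.001], [0.026, 0.02, 0.975, 0, 0, -0.001], [0.026, 0.02, 0.975, 0, 0, -0.001]]
  ]
}}

```text
time: 3.35
ee_pos: [555.3, -317.1, 4.8]
tool_rot: [0.624, 0.781, 0.0, 0.001]
ft_force: [0.0, -0.5, 0.2]
grip_width: 0.997
finger_force: 0.0
```

Emit:
{"fn": "play_rows", "kwargs": {
  "series": [
    [[0, 0, 0, 0, 0, 0], [0, 0, 0, 0, 0, 0], [0, 0, 0, 0, 0, 0], [0, 0, 0, 0, 0, 0], [0, 0, 0, 0, 0, 0], [0, 0, 0, 0, 0, 0], [0, 0, 0, 0, 0, 0], [0, 0, 0, 0, 0, 0]]
  ],
  "hand": 0,
  "force": 40
}}

```text
time: 4.15
ee_pos: [554.9, -316.8, 4.4]
tool_rot: [0.624, 0.781, -0.0, 0.0]
ft_force: [-0.4, 0.3, 5.4]
grip_width: 0.264
finger_force: 40.8
```

```bash
python3 - <<'E'
from h import *
go([630.5,-25,60],1.698)
E
```

```text
t 4.15 pos [ 554.9 -316.8    4.4] th 1.7941 z [ 0.001 -0.    -1.   ] F [-0.4  0.3  5.4] w 0.264 ff 40.8 j [ 0.64  0.92 -0.28  1.69  0.41  0.59  0.35]
shift [ 2.232  1.153 -0.464] turn z 0.0306
```

Emit:
{"fn": "play_rows", "kwargs": {
  "series": [
    [[0, 0, -0.12, 0, 0, 0], [0, 0, -0.25, 0, 0, 0], [0.2, 0.1, -0.25, 0, 0, 0], [0.45, 0.25, -0.25, 0, 0, 0], [0.7, 0.38, -0.25, 0, 0, 0]]
  ]
}}

```text
time: 4.65
ee_pos: [581.5, -224.0, 35.3]
tool_rot: [0.624, 0.781, 0.001, 0.001]
ft_force: [0.4, 1.5, -1.8]
grip_width: 0.267
finger_force: 40.0
```

Emit:
{"fn": "play_rows", "kwargs": {
  "series": [
    [[0.25, 0.13, 0, 0, 0, 0], [0.5, 0.26, 0, 0, 0, 0], [0.7, 0.38, 0, 0, 0, 0]]
  ]
}}

```text
time: 4.95
ee_pos: [607.2, -129.9, 35.2]
tool_rot: [0.623, 0.782, 0.001, 0.0]
ft_force: [-0.0, 0.0, -0.8]
grip_width: 0.268
finger_force: 40.0
```

Emit:
{"fn": "play_rows", "kwargs": {
  "series": [
    [[0.25, 0.13, 0, 0, 0, 0.01], [0.5, 0.26, 0, 0, 0, 0.03], [0.6, 0.34, 0, 0, 0, 0.0306], [0.667, 0.376, 0, 0, 0, 0.0306], [0.667, 0.376, 0, 0, 0, 0.0306], [0.667, 0.376, 0, 0, 0, 0.0306]]
  ]
}}

```text
time: 5.55
ee_pos: [632.1, -47.0, 33.9]
tool_rot: [0.661, 0.75, -0.001, 0.0]
ft_force: [0.7, -0.4, -0.9]
grip_width: 0.271
finger_force: 39.9
```

```bash
python3 - <<'E'
from h import *
go([632.9,-44.6,6],1.698)
cv2.imwrite("pics/a.png",snapshot("top")[:,:,::-1]);cv2.imwrite("pics/b.png",snapshot("scene")[:,:,::-1])
a=cv2.imread("pics/a.png")[130:250,180:400]; b=cv2.imread("pics/b.png")[170:300,290:470]
a=cv2.resize(a,None,fx=3,fy=3,interpolation=2);b=cv2.resize(b,None,fx=3,fy=3,interpolation=2)[:240,:]
b=cv2.copyMakeBorder(b,0,0,0,a.shape[1]-b.shape[1],0)
cv2.imwrite("pics/m1.png",np.vstack([a,b])[:600])
E
```

```text
t 5.55 pos [632.1 -47.   33.9] th 1.6965 z [-0.001 -0.002 -1.   ] F [ 0.7 -0.4 -0.9] w 0.271 ff 39.9 j [ 0.16  0.86 -0.22  1.7   0.29  0.61 -0.1 ]
shift [0.019 0.009 0.233] turn z -0.0005
```

View pics/m1.png

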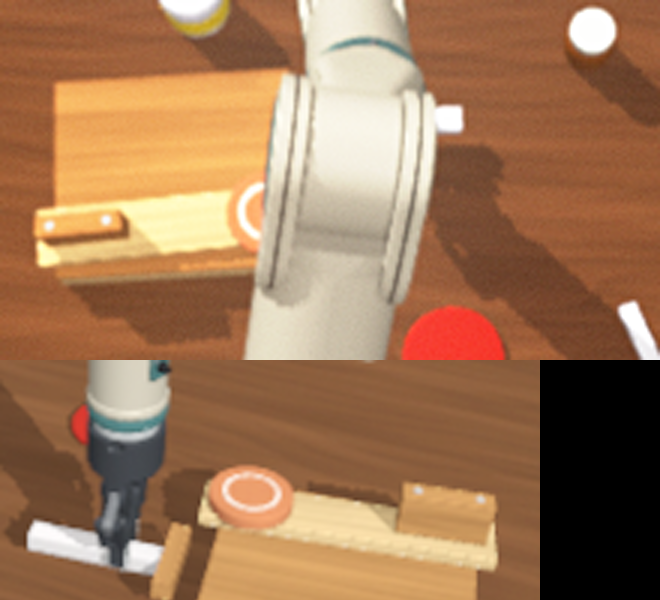

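The bottom half shows the scene view: the T-square hangs level, with its head at (172,562) about 20 mm short of the outer face and parallel to it. I'll lower it and approach.

Emit:
{"fn": "play_rows", "kwargs": {
  "series": [
    [[0.01, 0, 0.12, 0, 0, 0], [0.01, 0, 0.2, 0, 0, 0], [0.01, 0, 0.238, 0, 0, 0], [0.01, 0, 0.238, 0, 0, 0], [0.06, 0, 0.238, 0, 0, 0], [0.1, 0, 0.238, 0, 0, 0], [0.12, 0, 0.238, 0, 0, 0], [0.12, 0, 0.238, 0, 0, 0]]
  ]
}}

```text
time: 6.45
ee_pos: [630.8, -29.0, 5.3]
tool_rot: [0.66, 0.751, 0.0, -0.0]
ft_force: [0.1, -0.4, -1.2]
grip_width: 0.264
finger_force: 39.9
```

Emit:
{"fn": "play_rows", "kwargs": {
  "series": [
    [[0.02, 0, 0, 0, 0, 0], [0.04, 0, 0, 0, 0, 0], [0.04, 0, 0, 0, 0, 0]]
  ]
}}

```text
time: 6.75
ee_pos: [630.2, -24.9, 5.4]
tool_rot: [0.661, 0.751, 0.0, -0.0]
ft_force: [-0.5, 0.1, 0.0]
grip_width: 0.267
finger_force: 39.9
```

Emit:
{"fn": "play_rows", "kwargs": {
  "series": [
    [[0.02, 0, 0, 0, 0, 0], [0.04, 0, 0, 0, 0, 0], [0.04, 0, 0, 0, 0, 0]]
  ]
}}

```text
time: 7.05
ee_pos: [629.8, -20.8, 5.4]
tool_rot: [0.661, 0.751, -0.0, 0.0]
ft_force: [0.6, -0.7, -0.1]
grip_width: 0.27
finger_force: 39.9
```

Emit:
{"fn": "play_rows", "kwargs": {
  "series": [
    [[0.02, 0, 0.008, 0, 0, 0], [0.03, 0, 0.008, 0, 0, 0], [0.03, 0, 0.008, 0, 0, 0]]
  ]
}}

```text
time: 7.35
ee_pos: [629.9, -20.6, 4.8]
tool_rot: [0.661, 0.75, -0.001, 0.002]
ft_force: [1.9, -5.7, 1.7]
grip_width: 0.268
finger_force: 40.2
```

Emit:
{"fn": "play_rows", "kwargs": {
  "series": [
    [[0.01, 0, 0, 0, 0, 0], [0.02, 0, 0, 0, 0, 0], [0.02, 0, 0, 0, 0, 0]]
  ]
}}

```text
time: 7.65
ee_pos: [629.9, -20.6, 4.9]
tool_rot: [0.661, 0.75, -0.002, 0.003]
ft_force: [3.1, -10.7, 1.0]
grip_width: 0.267
finger_force: 40.2
```

Emit:
{"fn": "play_rows", "kwargs": {
  "series": [
    [[0.01, 0, 0, 0, 0, 0], [0.025, 0, 0, 0, 0, 0], [0.025, 0, 0, 0, 0, 0], [0.025, 0, 0, 0, 0, 0]]
  ],
  "force": 20
}}

```text
time: 8.05
ee_pos: [630.0, -20.5, 5.0]
tool_rot: [0.662, 0.75, -0.003, 0.004]
ft_force: [3.1, -14.7, 0.7]
grip_width: 0.267
finger_force: 40.2
```

```bash
python3 - <<'E'
from h import *
st(); print(observe()["torque"])
b=cv2.resize(snapshot("scene")[190:290,280:420,::-1],None,fx=5,fy=5,interpolation=2)
cv2.imwrite("pics/m2.png",b)
E
```

```text
t 8.05 pos [630.  -20.5   5. ] th 1.695 z [ 0.002 -0.01  -1.   ] F [  3.1 -14.7   0.7] w 0.267 ff 40.2 j [ 0.1   0.9  -0.19  1.72  0.3   0.55 -0.16]
[-2.93076364 -0.54852145  0.44994042]
```

View pics/m2.png

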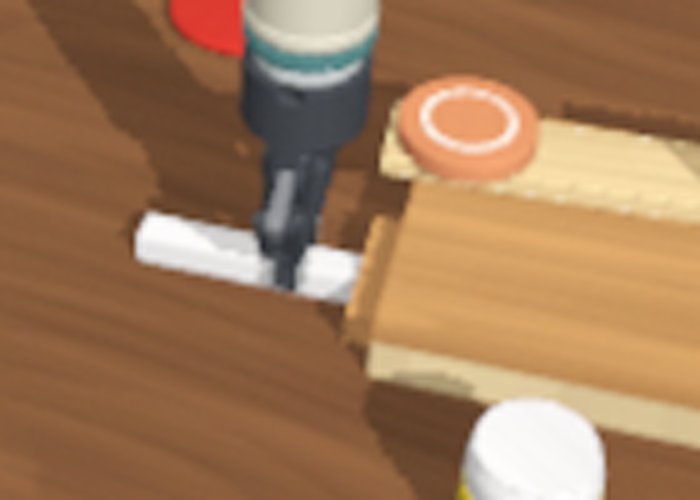

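Emit:
{"fn": "play_rows", "kwargs": {
  "series": [
    [[-0.02, 0, 0, 0, 0, 0], [-0.045, 0, 0, 0, 0, 0], [-0.045, 0, 0, 0, 0, 0]]
  ]
}}

```text
time: 8.4
ee_pos: [629.9, -20.6, 4.7]
tool_rot: [0.661, 0.75, -0.001, 0.002]
ft_force: [1.3, -7.8, -0.3]
grip_width: 0.268
finger_force: 40.1
```

Emit:
{"fn": "play_rows", "kwargs": {
  "series": [
    [[0, 0, 0, 0, 0, 0], [0, 0, 0, 0, 0, 0], [0, 0, 0, 0, 0, 0], [0, 0, 0, 0, 0, 0], [0, 0, 0, 0, 0, 0]]
  ],
  "hand": 1
}}

```text
time: 8.9
ee_pos: [629.1, -16.6, 4.4]
tool_rot: [0.661, 0.751, 0.0, -0.0]
ft_force: [1.3, -0.3, 0.2]
grip_width: 1.004
finger_force: 0.0
```

Emit:
{"fn": "play_rows", "kwargs": {
  "series": [
    [[0, 0, -0.2, 0, 0, 0], [0, 0, -0.5, 0, 0, 0], [0, 0, -0.8, 0, 0, 0], [0, 0, -1, 0, 0, 0], [0, 0, -1, 0, 0, 0]]
  ]
}}

```text
time: 9.4
ee_pos: [631.9, -16.7, 128.4]
tool_rot: [0.661, 0.751, 0.003, 0.003]
ft_force: [1.0, 0.7, 0.4]
grip_width: 1.002
finger_force: 0.0
```

```bash
python3 - <<'E'
from h import *
np.set_printoptions(precision=1,suppress=True)
go([484.2,244.8,150],1.74)
im=snapshot("top")[:,:,::-1]; sc=snapshot("scene")[:,:,::-1].copy(); cv2.imwrite("pics/s3.png",sc)
b=cv2.resize(sc[190:290,280:420],None,fx=5,fy=5,interpolation=2)
cv2.imwrite("pics/m3.png",b)
E
```

```text
t 9.4 pos [631.9 -16.7 128.4] th 1.698 z [ 0.  0. -1.] F [1.  0.7 0.4] w 1.002 ff 0.0 j [ 0.1  0.7 -0.3  1.7  0.2  0.8 -0.1]
shift [ 2.3 -0.9 -0.2] turn z -0.0134
```

View pics/m3.png

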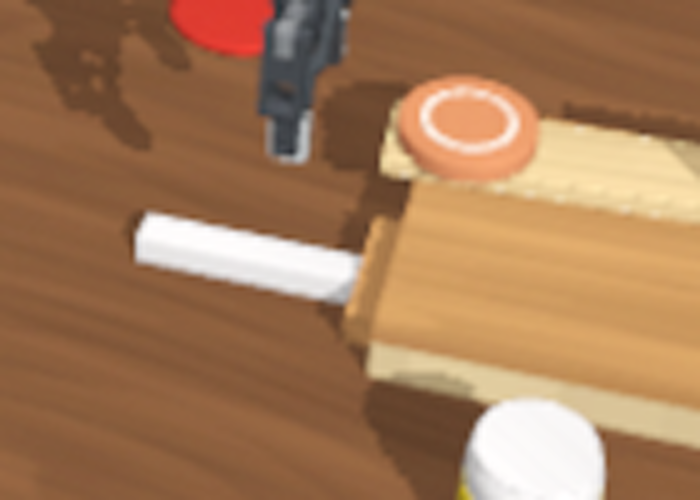

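Emit:
{"fn": "play_rows", "kwargs": {
  "series": [
    [[0.25, -0.1, -0.18, 0, 0, 0], [0.5, -0.2, -0.18, 0, 0, 0], [0.76, -0.3, -0.18, 0, 0, 0]]
  ]
}}

```text
time: 9.8
ee_pos: [580.6, 69.3, 144.9]
tool_rot: [0.661, 0.75, -0.001, -0.001]
ft_force: [-0.1, -0.3, 0.5]
grip_width: 1.001
finger_force: 0.0
```

Emit:
{"fn": "play_rows", "kwargs": {
  "series": [
    [[0.25, -0.1, 0, 0, 0, 0], [0.5, -0.2, 0, 0, 0, 0], [0.76, -0.3, 0, 0, 0, 0]]
  ]
}}

```text
time: 10.1
ee_pos: [532.8, 155.2, 144.4]
tool_rot: [0.661, 0.751, -0.001, -0.001]
ft_force: [1.0, 0.3, -0.4]
grip_width: 1.001
finger_force: 0.0
```

Emit:
{"fn": "play_rows", "kwargs": {
  "series": [
    [[0.25, -0.1, 0, 0, 0, -0.0134], [0.5, -0.2, 0, 0, 0, -0.0134], [0.75, -0.29, 0, 0, 0, -0.0134], [0.75, -0.29, 0, 0, 0, -0.0134], [0.75, -0.29, 0, 0, 0, -0.0134]]
  ]
}}

```text
time: 10.6
ee_pos: [487.5, 239.7, 144.8]
tool_rot: [0.644, 0.765, -0.001, -0.0]
ft_force: [0.2, -0.8, -0.3]
grip_width: 1.0
finger_force: 0.0
```

```bash
python3 - <<'E'
from h import *
np.set_printoptions(precision=2,suppress=True)
go([484.2,244.8,68],1.738)
im=snapshot("top")[:,:,::-1].copy(); cv2.imwrite("pics/t4.png",im)
w=cv2.inRange(cv2.cvtColor(im,cv2.COLOR_BGR2HSV),(0,0,190),(180,50,255)); w[:, :276]=0; w[:,350:]=0; w[:150]=0;w[225:]=0
for c in cv2.findContours(w,0,1)[0]:
    if cv2.contourArea(c)>60:
        q=cv2.boxPoints(cv2.minAreaRect(c)); print(np.array([onz("top",p,18) for p in q]))
cv2.imwrite("pics/m4.png",cv2.resize(im[130:250,180:380],None,fx=4,fy=4,interpolation=2))
E
```

```text
t 10.6 pos [487.5 239.7 144.8] th 1.7423 z [-0. -0. -1.] F [ 0.2 -0.8 -0.3] w 1.0 ff 0.0 j [-0.35  0.6  -0.25  1.9   0.22  0.67 -0.55]
shift [ 0.05 -0.02  0.64] turn z 0.0014
[[ 638.67   21.     18.  ]
 [ 655.41 -116.32   18.  ]
 [ 626.16 -119.8    18.  ]
 [ 609.5    16.96   18.  ]]
```

View pics/m4.png

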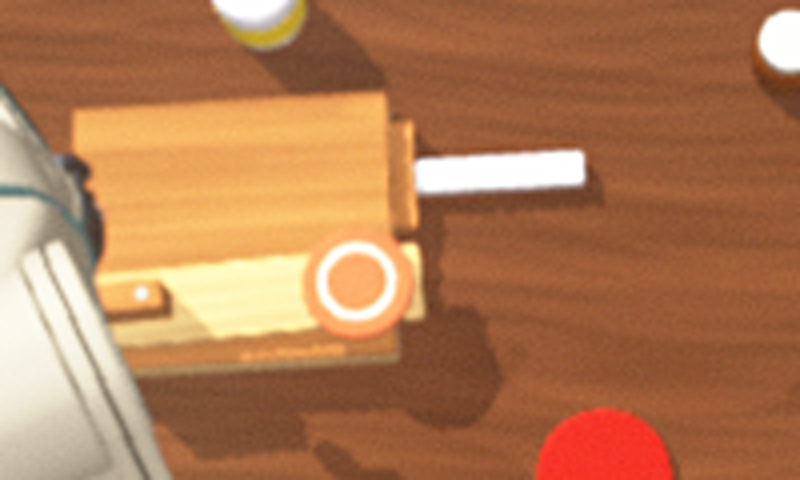

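The T-square lies flush: its yaw is 0.121 against the platform's 0.127, and its tip is at platform y≈-289, x≈45. The bar's visible screw is at (141,293). Next I'll grip the bar.

Emit:
{"fn": "play_rows", "kwargs": {
  "series": [
    [[0.05, -0.02, 0.2, 0, 0, 0], [0.05, -0.02, 0.4, 0, 0, 0], [0.05, -0.02, 0.55, 0, 0, 0], [0.05, -0.02, 0.64, 0, 0, 0], [0.05, -0.02, 0.64, 0, 0, 0], [0.05, -0.02, 0.64, 0, 0, 0]]
  ]
}}

```text
time: 11.25
ee_pos: [485.8, 244.5, 69.4]
tool_rot: [0.645, 0.764, -0.0, 0.0]
ft_force: [0.2, -0.2, 0.6]
grip_width: 0.999
finger_force: 0.0
```

Emit:
{"fn": "play_rows", "kwargs": {
  "series": [
    [[0, 0, 0, 0, 0, 0], [0, 0, 0, 0, 0, 0], [0, 0, 0, 0, 0, 0], [0, 0, 0, 0, 0, 0], [0, 0, 0, 0, 0, 0], [0, 0, 0, 0, 0, 0], [0, 0, 0, 0, 0, 0], [0, 0, 0, 0, 0, 0]]
  ],
  "hand": 0,
  "force": 80
}}

```text
time: 12.05
ee_pos: [485.7, 245.3, 69.8]
tool_rot: [0.645, 0.764, 0.001, 0.0]
ft_force: [0.7, -1.0, 5.7]
grip_width: 0.275
finger_force: 79.1
```

Emit:
{"fn": "play_rows", "kwargs": {
  "series": [
    [[0, 0, 0.02, 0, 0, 0], [0, 0, 0.03, 0, 0, 0], [0, 0, 0.03, 0, 0, 0]]
  ]
}}

```text
time: 12.35
ee_pos: [485.8, 245.3, 69.7]
tool_rot: [0.645, 0.764, 0.001, 0.001]
ft_force: [-7.6, -5.8, 38.1]
grip_width: 0.273
finger_force: 83.7
```

```bash
python3 - <<'E'
from h import *
yh=np.array([-.126,.992,0]); p,M,th=st()
print("outward 134 in tool axes/120:",(M.T@(-yh*134)/120).round(3),observe()["torque"].round(2))
im=snapshot("top")[:,:,::-1].copy(); cv2.imwrite("pics/t5.png",im)
E
```

```text
t 12.35 pos [485.8 245.3  69.7] th 1.7402 z [ 0.003 -0.    -1.   ] F [-7.6 -5.8 38.1] w 0.273 ff 83.7 j [-0.39  0.72 -0.19  1.94  0.27  0.5  -0.61]
outward 134 in tool axes/120: [-1.116 -0.048  0.   ] [-0.84  1.92  0.06]
```

Emit:
{"fn": "play_rows", "kwargs": {
  "series": [
    [[0, 0, -0.02, 0, 0, 0], [-0.03, 0, -0.02, 0, 0, 0.002], [-0.1, -0.004, -0.02, 0, 0, 0.004], [-0.18, -0.008, -0.02, 0, 0, 0.006], [-0.26, -0.011, -0.02, 0, 0, 0.008], [-0.34, -0.015, -0.02, 0, 0, 0.01], [-0.42, -0.018, -0.02, 0, 0, 0.01], [-0.5, -0.022, -0.02, 0, 0, 0.01], [-0.5, -0.022, -0.02, 0, 0, 0.01], [-0.5, -0.022, -0.02, 0, 0, 0.01]]
  ]
}}

```text
time: 13.4
ee_pos: [494.6, 188.1, 69.8]
tool_rot: [0.657, 0.754, 0.003, 0.0]
ft_force: [0.2, 3.6, 15.1]
grip_width: 0.273
finger_force: 80.4
```

```bash
python3 - <<'E'
from h import *
st(); print(observe()["torque"].round(2))
im=snapshot("top")[:,:,::-1].copy(); s=snapshot("scene")[:,:,::-1].copy(); cv2.imwrite("pics/t6.png",im)
a=cv2.resize(im[150:230,180:380],None,fx=4,fy=4,interpolation=2); b=cv2.resize(s[195:265,290:490],None,fx=4,fy=4,interpolation=2)
cv2.imwrite("pics/m6.png",np.vstack([a,b]))
E
```

```text
t 13.4 pos [494.6 188.1  69.8] th 1.709 z [ 0.004  0.004 -1.   ] F [ 0.2  3.6 15.1] w 0.273 ff 80.4 j [-0.28  0.71 -0.2   1.99  0.28  0.47 -0.55]
[ 0.42  0.55 -0.11]
```

View pics/m6.png

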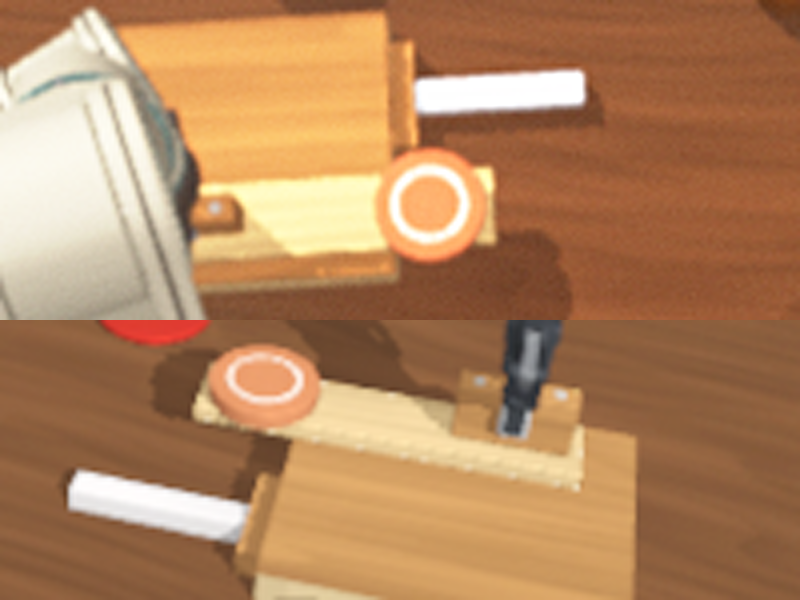

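The plank slid flat, with its end at crop x≈494 and the blade tip at x≈585. I'll measure the remaining distance with sub-pixel edge profiles.

```bash
cat >> h.py <<'E'
YH=np.array([-.126,.992]);PC=np.array([561,163.])
def edge(im,row,lo,hi):
    g=cv2.GaussianBlur(im.astype(float).sum(2),(0,0),.7)[row]; d=-np.diff(g)[lo:hi]; i=d.argmax()
    a,b,c=d[max(i-1,0)],d[i],d[min(i+1,len(d)-1)]; o=0.5*(a-c)/(a-2*b+c) if a-2*b+c else 0
    return lo+i+.5+o
def yy(im,rows,lo,hi,z):
    return np.array([(onz("top",(edge(im,r,lo,hi),r),z)[:2]-PC)@YH for r in rows]).round(1)
E
python3 - <<'E'
from h import *
im=cv2.imread("pics/t6.png")
print("face",yy(im,[157,180,184],270,285,40) if 0 else yy(im,[155,156,157,158],270,285,40))
print("tip",yy(im,[169,170,171,172,173,174],318,332,18))
print("end",yy(im,[194,195,196,199,202,205,207],295,312,54))
i0=cv2.imread("pics/top0.png")
print("face0",yy(i0,[157,160,165,170,175,180,185],270,285,40),"end0",yy(i0,[195,196,205,206],280,292,54))
E
```

```text
face [-128.7 -129.  -129.4 -129.8]
tip [-290.8 -290.7 -290.6 -290.5 -290.6 -290.3]
end [-212.5 -212.9 -213.1 -211.8 -191.9 -211.7 -212.2]
face0 [-129.6 -130.5 -131.  -130.9 -130.4 -130.6 -130.8] end0 [-154.1 -154.4 -155.3 -155.4]
```

Emit:
{"fn": "play_rows", "kwargs": {
  "series": [
    [[-0.06, 0, 0, 0, 0, 0], [-0.13, -0.001, 0, 0, 0, 0], [-0.2, -0.002, 0, 0, 0, 0], [-0.27, -0.003, 0, 0, 0, 0], [-0.34, -0.004, 0, 0, 0, 0], [-0.41, -0.005, 0, 0, 0, 0], [-0.48, -0.006, 0, 0, 0, 0], [-0.55, -0.007, 0, 0, 0, 0], [-0.61, -0.007, 0, 0, 0, 0], [-0.61, -0.007, 0, 0, 0, 0], [-0.61, -0.007, 0, 0, 0, 0]]
  ]
}}

```text
time: 14.6
ee_pos: [504.0, 116.1, 69.8]
tool_rot: [0.656, 0.754, 0.003, 0.0]
ft_force: [-0.8, 6.0, 15.9]
grip_width: 0.269
finger_force: 80.5
```

```bash
python3 - <<'E'
from h import *
st(); print(observe()["torque"].round(2))
im=snapshot("top")[:,:,::-1].copy(); s=snapshot("scene")[:,:,::-1].copy(); cv2.imwrite("pics/t7.png",im)
print("tip",yy(im,[169,170,171,172,173,174],318,332,18))
print("end",yy(im,range(188,208,2),312,340,54))
a=cv2.resize(im[150:230,180:380],None,fx=4,fy=4,interpolation=2); b=cv2.resize(s[195:265,290:490],None,fx=4,fy=4,interpolation=2)
cv2.imwrite("pics/m7.png",np.vstack([a,b]))
E
```

```text
t 14.6 pos [504.  116.1  69.8] th 1.7096 z [ 0.005  0.005 -1.   ] F [-0.8  6.  15.9] w 0.269 ff 80.5 j [-0.14  0.7  -0.21  2.02  0.31  0.45 -0.44]
[ 0.76  0.58 -0.18]
tip [-290.8 -290.7 -290.5 -290.5 -290.5 -290.3]
end [-260.7 -284.2 -284.3 -284.1 -284.2 -266.1 -284.9 -285.  -284.8 -284.2]
```

View pics/m7.png

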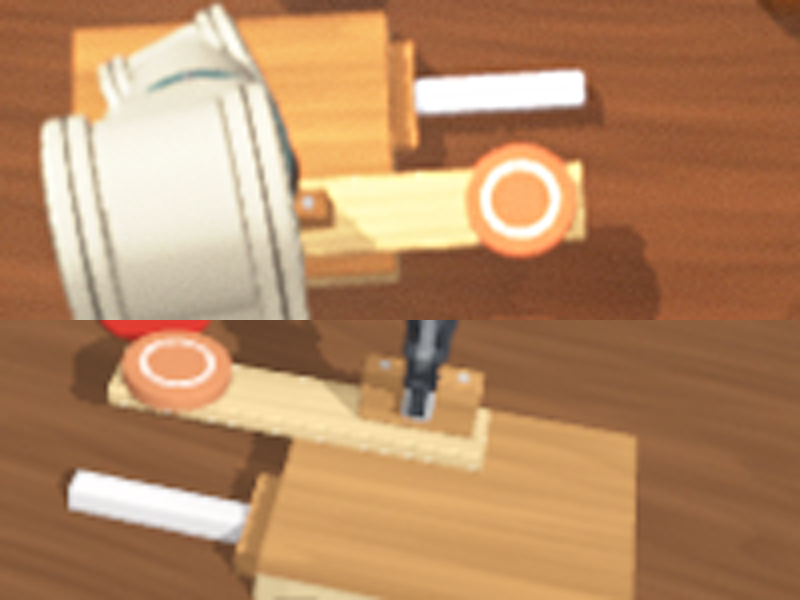

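The plank is flat and clear of the T-square, with its end at y≈-284.4 and the blade tip at -290.5. It needs 6 mm more.

Emit:
{"fn": "play_rows", "kwargs": {
  "series": [
    [[-0.025, 0, 0, 0, 0, 0], [-0.052, 0, 0, 0, 0, 0], [-0.052, 0, 0, 0, 0, 0], [-0.052, 0, 0, 0, 0, 0], [-0.052, 0, 0, 0, 0, 0], [-0.052, 0, 0, 0, 0, 0], [-0.052, 0, 0, 0, 0, 0]]
  ]
}}

```text
time: 15.4
ee_pos: [504.7, 111.2, 69.8]
tool_rot: [0.656, 0.755, 0.004, -0.0]
ft_force: [-1.3, 8.0, 15.1]
grip_width: 0.273
finger_force: 80.6
```

```bash
python3 - <<'E'
from h import *
st()
im=snapshot("top")[:,:,::-1].copy(); s=snapshot("scene")[:,:,::-1]
print("tip",yy(im,range(169,175),318,332,18)); print("end",yy(im,range(188,208,2),312,340,54))
# second view: end-face top corners' check is by rays; plank top near bar
print("face",yy(im,range(155,170,3),270,285,40))
E
```

```text
t 15.4 pos [504.7 111.2  69.8] th 1.7108 z [ 0.005  0.006 -1.   ] F [-1.3  8.  15.1] w 0.273 ff 80.6 j [-0.12  0.7  -0.21  2.02  0.31  0.45 -0.43]
tip [-290.8 -290.8 -290.6 -290.5 -290.6 -290.3]
end [-267.3 -288.8 -289.7 -290.2 -289.6 -288.9 -288.8 -269.  -289.5 -289.8]
face [-128.9 -129.8 -150.8 -150.3 -150.8]
```

```bash
python3 -c "
from plant import *
print(finish_job())"
```

```text
the job is handed in; nothing more can be done
None
```

The job is handed in, with no verdict returned: the T-square lies flush against the platform, let go, and the plank is held flat with its end measured 159–160 mm out, within about 1 mm of the blade tip.

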